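# Set the square core in the mould, then present the gauge ball over it

### The arm

A 6-joint arm with a two-finger parallel gripper is mounted at the origin on the work surface. World frame = base frame: x ahead of the robot, y to its left, z up, the work surface at z = 0. Lengths are in m, angles in rad, forces in N, time in s.
With the tool pointing down it reaches from about 0.325 to 0.775 m from the base axis. Payload 9.3 kg.
Tool frame: the origin (TCP) lies between the finger pads; the fingertips stand 11 mm ahead of it and the grasp point (between the pads) lies 8 mm behind it; z points along the fingers, y is the line along which they close (so a half turn about z gives the same grasp; the last joint's range is limited). The gripper opens to 85 mm and grips with 20 to 120 N. Pads are 22 mm wide; open, the fingers measure 114 mm over their backs; the gripper's body (76 mm by 85 mm) begins 54 mm behind the grasp point. The pads swing forward as they close: fully open they stand 13 mm farther back than shut.
Start: joints at [-1.4, 0.259, 0.021, 1.334, 0, 1.418], TCP at [0.175, -0.521, 0.242] pointing down, gripper open.
Joint ranges: [-3.04, 3.04], [-0.91, 1.82], [-1.04, 1.36], [-1.92, 1.95], [-1.52, 1.45], [-3.14, 3.14]. Speed limits (rad/s): [2.22, 2.22, 2.79, 3.14, 3.14, 3.14].

### API

Orientations are given as a unit quaternion [w, x, y, z].
In Python, from bench import bot, cams gives the robot as it stands.
- The arm moves only by the shell command python3 -m crank [OPENING], which reads ROWS from standard input. ROWS is a JSON list that holds a single list of rows (three levels of brackets), with 1 to 5 rows, each of 6 numbers: dx, dy, dz in m, then a rotation vector rx, ry, rz in rad; each row shifts and turns the commanded pose from where the row before left it, along the tool's axes as they then stand; what a row does not reach is not made up. A row lasts 1/8 s, in which the tool goes at most 0.0625 m and 0.188 rad, less where a joint would pass 70% of its speed; a pose out of reach is approached as far as the arm can. OPENING is the finger opening in m, set as the command begins (- or left out keeps the last). The fingers move at their own pace and stop on an object; the grip force is fixed at half the most. Time passes only in rows, so rows that do not move let the fingers close. It prints the time, the measured TCP pose, the force, the opening and the grip force at its end. Input that does not fit is refused with a message, and nothing moves.
- bot.observe(): the state, without advancing time (a new reading comes with each control period).
- cams.snapshot(name): name is "scene" or "top" or "wrist"; returns a dict with "pixels" (400x640x3 uint8, red, green, blue), "fov_y" (degrees; the focal length in pixels is half the picture's height over the tangent of half this angle, whatever the lens; pixels are square), "cx", "cy" (the principal point, pixels), "extrinsics" (4x4, takes a point from world to camera coordinates). Camera axes: x right, y down, z forward; pixel columns grow to the right and rows downward; lengths in m; the calibration is good to about 2 mm. A picture is of the moment at which its call begins. There is no depth.
- bot.finish_job(): hands the job in; it is judged then, once.
The state is a dict: "time_s": time; "joint_pos": joint angles; "joint_vel": joint speeds; "tau": joint torques, N m; "tool_pos": TCP position; "orientation": TCP orientation; "wrist_force": force on the tool from outside, world axes, zero at the start; "wrist_torque": the same for the moment, N m; "grip_width": finger opening in m; "gripper_force": force on a finger pad.
Only numpy, scipy, OpenCV 4.12 (cv2) and the standard library are available. Lean on these libraries where they do the work, as an engineer would, in place of code of your own. Each camera call takes 0.05 s, during which the arm holds its last target. There are 200 camera calls.

### The job

Plug the square-footed sand core fully home into the square hole of the sand mould and let go of it. Then pick up the ball tray, which has an upright handle, and, without letting the loose steel gauge ball roll out of its pocket, hold the tray level and still with the ball straight above the seated core, the tray about 80 mm clear of the core's top, so that the moulder can take the ball and gauge the core; finish while still holding it there. Leave the other things on the bench where they are.

Things in the scene. Friction and masses are not known exactly. Their poses are not given: they have to be found in the camera images.
- mould: sand mould fixed to the bench, brown block 140 x 140 mm (fluted sides reach 74 mm from its middle), 60 mm tall, a pale bead round its sides; any yaw. Origin under its centre. Its flat top has a square hole (at its -y) and a round hole (at +y), both 28 mm deep, centres 34 mm from the middle
- square_hole (a point): centre of the mouth of the square hole, on the mould's top 60 mm above the bench; the hole is 32 x 32 mm with sides along the mould's x and y, 28 mm deep, with a 3 mm chamfer round its mouth; axes as the mould's, z up
- square_core: loose brown sand core, 0.13 kg, upright on its foot on the bench, 74 mm tall, square, sides along its x and y: foot 30 x 30 mm, 24 long (lowest 3 mm only 26 x 26); collar 44 x 44 mm, 24 to 34 mm up; grip post 26 x 26 mm, 34 to 74 mm up. Origin under the foot, z up. Fully home the collar lies on the mould, core standing 50 mm above it. Fits at any quarter turn
- core_foot (a point): centre of the underside of the square core's foot (the core's origin)
- core_top (a point): centre of the top of the square core's grip post, 74 mm above the foot's underside
- tray: loose aluminium tray, 0.3 kg without ball, flat on the bench, any yaw: plate 140 (x) x 70 (y) x 10 mm, two round pockets 30 mm across, 3 mm deep, 45 mm either side of the middle along x; in the middle an upright handle fin 40 (x) x 14 mm (y), 10 to 70 mm above the underside. Origin under the plate's centre, z up. Ball in the +x pocket, other empty; tipped past 35 degrees it rolls out
- tray_handle (a point): point in the middle of the tray's handle fin, 50 mm above the underside; axes as the tray's: grip the fin across its y
- pocket (a point): where the ball's centre is when it sits in the middle of its pocket: 45 mm along the tray's +x, 22 mm above its underside
- ball_center (a point): centre of the loose steel gauge ball, 30 mm across, 0.11 kg; it can roll up to about 6 mm within its pocket
- round_core: the bystander core: like the square core but round, foot and collar round (30 and 44 mm across), grip a 26 mm round post, 74 mm tall; origin under its foot
- sealant_jar: bystander: white jar 68 mm across, 100 mm tall; origin under its centre
- brush: bystander: hand brush lying flat; origin under its middle
- wrench: bystander: steel wrench lying flat; origin under its middle
- weight: bystander: small dark steel weight with a neck and knob, 52 mm across, 42 mm tall; origin under its centre
- clip_tin: bystander: small open metal tin, 90 x 70 x 35 mm; origin under its centre
- paste_cup: bystander: grey open cup, 72 mm across the rim, 70 mm tall; origin under its centre
Mind the look-alikes: they are no part of the job. Leave any pink look-alike of the square_core alone.

How it is judged:
By the outcome, as a careful person would: the job done as asked, in the order asked, and still so for the second after the job is handed in, while the arm keeps its last pose, push and grip.
It also fails if it takes over 67 s, if anything falls off the work surface, if the arm or the gripper's body presses on something with over 40 N, if the wrist force passes 120 N, or if a joint passes its speed limit or range.

## Working session

There is one attempt and no reset: what is moved stays moved. The work goes in short steps, Python scripts to look and compute and a shell command to move; the robot and the scene stay as the last step left them, time stands still between calls to the robot, and variables do not carry over. Pictures are saved under pics/ and viewed, at most 13 in all, crops included, and the job is handed in when it is done.

```bash
ls; mkdir -p pics
cat > h.py <<'E'
import numpy as np,cv2
from scipy.spatial.transform import Rotation as R
from bench import bot,cams
def snap(n,save=None):
    s=cams.snapshot(n); 
    if save: cv2.imwrite('pics/'+save,cv2.cvtColor(s['pixels'],cv2.COLOR_RGB2BGR))
    np.savez('%s.npz'%n,**{k:np.array(v) for k,v in s.items()})
    return s
def load(n): return dict(np.load('%s.npz'%n))
def K(s):
    f=200/np.tan(np.radians(float(s['fov_y']))/2); return f,float(s['cx']),float(s['cy'])
def ray(s,u,v):
    f,cx,cy=K(s);E=np.array(s['extrinsics']);d=E[:3,:3].T@np.array([(u-cx)/f,(v-cy)/f,1]);o=-E[:3,:3].T@E[:3,3];return o,d
def onz(s,u,v,z):
    o,d=ray(s,u,v);return o+d*(z-o[2])/d[2]
def proj(s,p):
    f,cx,cy=K(s);E=np.array(s['extrinsics']);q=E[:3,:3]@np.array(p)+E[:3,3];return np.array([cx+f*q[0]/q[2],cy+f*q[1]/q[2]])
def tri(s1,p1,s2,p2):
    o1,d1=ray(s1,*p1);o2,d2=ray(s2,*p2);A=np.c_[d1,-d2];t=np.linalg.lstsq(A,o2-o1,rcond=None)[0]
    a=o1+d1*t[0];b=o2+d2*t[1];return (a+b)/2,np.linalg.norm(a-b)
def tool():
    o=bot.observe();w,x,y,z=o['orientation'];return np.array(o['tool_pos']),R.from_quat([x,y,z,w]).as_matrix()
E
python3 - <<'E'
from h import *
a=snap('top');b=snap('scene')
for s in(a,b):print(s['fov_y'],s['cx'],s['cy'],-np.array(s['extrinsics'])[:3,:3].T@np.array(s['extrinsics'])[:3,3])
o=np.vstack([a['pixels'],b['pixels']])
cv2.imwrite('pics/a.png',a['pixels'][:,:,::-1]);cv2.imwrite('pics/b.png',b['pixels'][:,:,::-1])
print(bot.observe())
print(tool()[1].round(3))
E
```

```text
pics
50.28502857530774 316.2178381202104 205.54434356703982 [0.42448555 0.05263335 1.25504468]
56.98834337053228 320.43154639221643 201.55016951156614 [ 0.99831353 -0.31624806  0.79082754]
{'time_s': 0.1, 'joint_pos': array([-1.39962411e+00,  2.59141147e-01,  2.08841171e-02,  1.33372978e+00,
       -7.00911943e-06,  1.41820521e+00]), 'joint_vel': array([-0.00117717, -0.00114881,  0.00436514,  0.00112535, -0.00021345,
       -0.00212064]), 'tau': array([ 4.13740345e-03, -5.56693375e+01,  3.45073020e+01,  1.15332630e-02,
       -1.18208559e-04, -1.61529382e-06]), 'tool_pos': array([ 0.17493401, -0.52119731,  0.24174206]), 'orientation': array([-5.95185732e-04,  9.86925577e-01,  1.61175532e-01, -9.03447252e-06]), 'wrist_force': array([ 0.58479266, -0.07694981,  0.91302784]), 'wrist_torque': array([-0.02799984,  0.01804817, -0.00600032]), 'gripper_force': 0.0, 'grip_width': 0.08547009311300185}
[[ 0.948  0.318 -0.   ]
 [ 0.318 -0.948  0.001]
 [ 0.    -0.001 -1.   ]]
```

View pics/a.png

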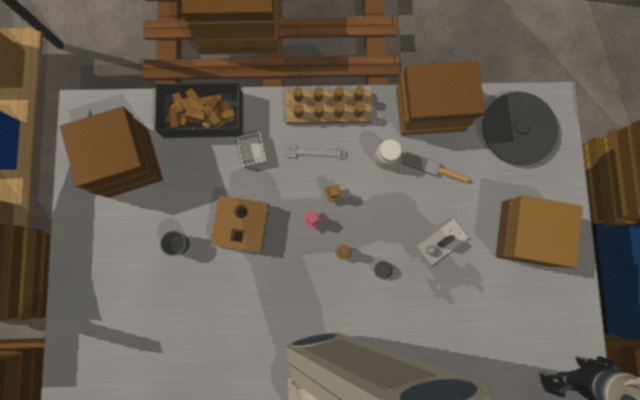

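View pics/b.png

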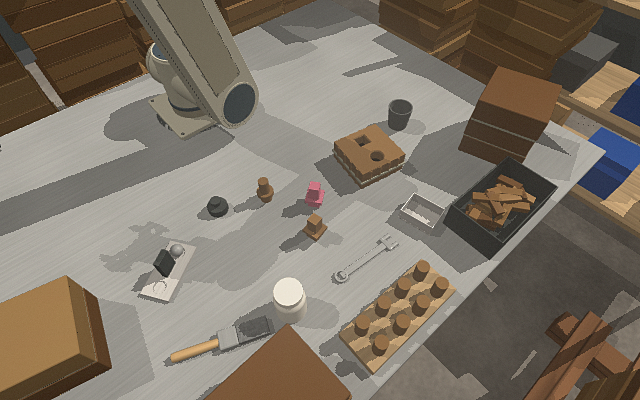

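Top view: brown square core about (333,192), brown round core (344,253), pink look-alike (312,218), mould (240,224), and tray (443,242) with the ball at about (432,250). Scene view: square core (315,228), round core (265,188), pink (315,193), mould (370,155), tray (167,270), ball (177,250).
Candidates for the square core are brown (333,192), round (344,253), pink (312,218), and the posts on the plank at top (295-360,100). I choose (333,192) and check it in a close crop.

Run:
```python
from h import *
a=load('top')['pixels'];b=load('scene')['pixels']
def c(i,x,y,w,h,W,H): return cv2.resize(i[y:y+h,x:x+w],(W,H),interpolation=cv2.INTER_CUBIC)
r1=np.hstack([c(a,205,190,70,70,260,260),c(a,315,175,40,40,260,260),c(a,410,212,65,65,260,260)])
r2=np.hstack([c(b,325,115,85,85,260,260),c(b,290,200,50,50,260,260),c(b,130,230,75,75,260,260)])
cv2.imwrite('pics/c.png',np.vstack([r1,r2])[:,:,::-1])
```

```text
(no output)
```

View pics/c.png

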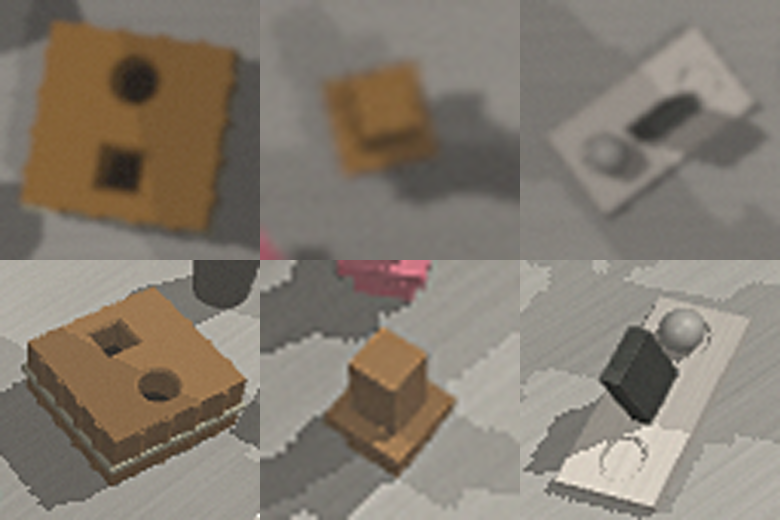

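The crop confirms it: the core at top (335,190) is brown and square with a square post. The mould's square hole is at about (237,235) and its round hole at (241,211). The ball's pocket is at (431,250) and the empty pocket at (454,231).

Run:
```python
from h import *
a=load('top');b=load('scene')
sh=onz(a,237,235.2,.06);rh=onz(a,240.8,211,.06);print('sq',sh,'rd',rh,np.linalg.norm(sh-rh))
# scene: crop(112,340)->, (160,385)
s2=(325+112*85/260,115+80*85/260);r2=(325+160*85/260,115+125*85/260)
print(tri(a,(237,235.2),b,s2),tri(a,(240.8,211),b,r2))
ct=onz(a,334.7,190.1,.074);print('core top',ct, tri(a,(334.7,190.1),b,(290+(388-260)/5.2,200+(355-260)/5.2)))
bl=onz(a,431.2,250.2,.022);ep=onz(a,454.2,231.5,.007);print('ball',bl,'empty',ep,np.linalg.norm((bl-ep)[:2]),(bl+ep)/2)
print(tri(a,(431.2,250.2),b,(130+(685-520)/260*75,230+70/260*75)))
w=snap('wrist');p,T=tool();E=w['extrinsics'];C=-E[:3,:3].T@E[:3,3]
print(w['fov_y'],w['cx'],w['cy'],'cam in tool',T.T@(C-p),(T.T@E[:3,:3].T).round(3))
for n,u,v in(('jar',389,153),('round',344,251),('weight',384,269),('pink',312,217)):print(n,onz(a,u,v,.06))
```

```text
sq [0.51121499 0.24779592 0.06      ] rd [0.57913819 0.23713151 0.06      ] 0.06875530159995227
(array([0.51154071, 0.24835284, 0.05789557]), np.float64(0.0005411977014852367)) (array([0.57994699, 0.23806611, 0.06049427]), np.float64(0.002618472359907611))
core top [ 0.63059071 -0.02850556  0.074     ] (array([ 0.63087231, -0.02646266,  0.07920215]), np.float64(0.004121909073863954))
ball [ 0.45701319 -0.30619571  0.022     ] empty [ 0.51057762 -0.3822695   0.007     ] 0.09303961075331688 [ 0.48379541 -0.3442326   0.0145    ]
(array([ 0.45760418, -0.30446585,  0.02253229]), np.float64(0.003265725480587665))
70.51065077541394 323.17846621469914 206.80259776107448 cam in tool [ 0.07271561 -0.00017013 -0.13070801] [[-0.   -0.96 -0.28]
 [ 1.   -0.   -0.  ]
 [ 0.   -0.28  0.96]]
jar [ 0.73838477 -0.19003444  0.06      ]
round [ 0.45987148 -0.05004161  0.06      ]
weight [ 0.40728408 -0.15979102  0.06      ]
pink [0.55748081 0.03704282 0.06      ]
```

```bash
echo '[[[0.049, -0.027, 0, 0, 0, 0], [0.049, -0.027, 0, 0, 0, 0], [0.049, -0.027, 0, 0, 0, 0], [0.049, -0.027, 0, 0, 0, 0], [0.049, -0.027, 0, 0, 0, 0]]]' | python3 -m crank
echo '[[[0.049, -0.027, 0, 0, 0, 0], [0.049, -0.027, 0, 0, 0, 0], [0.049, -0.027, 0, 0, 0, 0], [0.049, -0.027, 0, 0, 0, 0], [0.049, -0.027, 0, 0, 0, 0]]]' | python3 -m crank
echo '[[[0.049, -0.027, 0, 0, 0, -0.12], [0.049, -0.027, 0, 0, 0, -0.12], [0, 0, 0, 0, 0, -0.178], [0, 0, 0, 0, 0, -0.178], [0, 0, 0, 0, 0, -0.178]]]' | python3 -m crank
echo '[[[0, 0, 0, 0, 0, -0.178], [0, 0, 0, 0, 0, -0.178], [0, 0, 0, 0, 0, -0.178], [0, 0, 0, 0, 0, -0.11], [0, 0, 0, 0, 0, 0]]]' | python3 -m crank
python3 - <<'E'
from h import *
w=snap('wrist','w1.png');p,T=tool();print(p,T.round(3),bot.observe()['joint_pos'])
print(proj(w,[.6306,-.0275,.074]))
E
```

```text
time_s: 0.78
tool_pos: [0.3652, -0.314, 0.2422]
orientation: [0.0, 0.987, 0.161, 0.0]
wrist_force: [0.4, -0.8, 0.4]
grip_width: 0.0856
gripper_force: 0.0
time_s: 1.4
tool_pos: [0.5546, -0.1079, 0.2421]
orientation: [-0.0, 0.987, 0.161, -0.0]
wrist_force: [-0.1, -1.5, 0.7]
grip_width: 0.0853
gripper_force: 0.0
time_s: 2.02
tool_pos: [0.6241, -0.0226, 0.2418]
orientation: [-0.0, 0.851, 0.524, -0.0]
wrist_force: [-0.0, 0.3, 0.6]
grip_width: 0.0852
gripper_force: 0.0
time_s: 2.65
tool_pos: [0.6241, -0.0229, 0.242]
orientation: [-0.0, 0.644, 0.765, -0.0]
wrist_force: [0.4, 0.6, 0.3]
grip_width: 0.0856
gripper_force: 0.0
[ 0.62408037 -0.02292449  0.24202163] [[-0.168  0.986 -0.   ]
 [ 0.986  0.168  0.   ]
 [ 0.    -0.    -1.   ]] [-1.70981395e-01  3.89081759e-01  2.12610118e-01  1.39481994e+00
 -1.13979766e-05  1.23128896e+00]
[327.07498245 198.06529761]
```

View pics/w1.png

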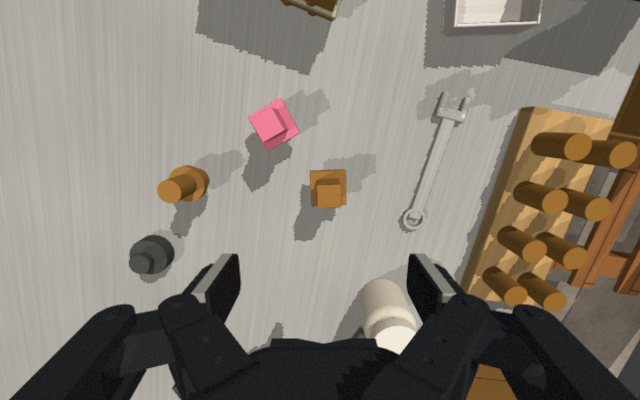

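Wrist view: the brown square core is at (328,190), with its post top at about (328,194), as projected. Pink is at (273,125), the round core at (183,184) and the jar at (385,310).

Run:
```python
from h import *
w=load('wrist');i=w['pixels'][160:220,298:360];hsv=cv2.cvtColor(i,cv2.COLOR_RGB2HSV)
m=((hsv[...,0]<22)&(hsv[...,1]>130)&(hsv[...,2]>70)).astype(np.uint8)
v=hsv[...,2]
for r in range(6,54,2): print(''.join('%4d'%v[r,c] if m[r,c] else '   .' for c in range(8,54,2)))
c=max(cv2.findContours(m,0,1)[0],key=cv2.contourArea);c=c+np.array([298,160])
print(cv2.minAreaRect(c),cv2.approxPolyDP(c,3,True)[:,0].tolist())
for u,vv in cv2.approxPolyDP(c,3,True)[:,0]: print(u,vv,onz(w,u,vv,.034)[:2],onz(w,u,vv,.074)[:2])
```

```text
.   .   .   .   .   .   .   .   .   .   .   .   .   .   .   .   .   .   .   .   .   .   .
   .   .   .   .   .   .   .   .   .   .   .   .   .   .   .   .   .   .   .   .   .   .   .
   .   .   .   .   .   .   .   .   .   .   . 121 131   . 138 139 140 149 149 150   .   .   .
   .   . 159 161 163 171 170 171 170 168 170 168 164 151 146 148 152 148 148 147   .   .   .
   .   . 155 166 167 167 166 165 169 167 160 148 145 146 147 152 149 148 146 149   .   .   .
   .   . 149 167 168 171 166 169 163 153 148 143 147 145 146 148 150 150 151 149   .   .   .
   .   . 149 167 167 169 154 141 134 136 130 133 132 127 126 125 134 148 149 151   .   .   .
   .   .   . 169 168 126 121 116 119 118 118 116 118 117 117 116 121 148 149 146   .   .   .
   .   .   . 167 167 109 117 114 115 115 116 117 121 119 118 117 119 137 148 149   .   .   .
   .   .   . 165 154 109 114 118 116 113 115 112 114 117 127 134 138 148 148 151   .   .   .
   .   .   . 166 127 124 168 168 168 171 170 168 166 168 171 172 170 154 149 149   .   .   .
   .   .   . 168 111 116 168 166 167 166 167 170 169 170 169 168 171 158 148 149
[... 758 characters left out ...]
  .   .   .   .   .   . 167 167 166 165 166 166 164 163 169 174 173   .   .   .   .   .   .
   .   .   .   .   .   .   .   .   .   .   .   .   .   .   .   .   .   .   .   .   .   .   .
   .   .   .   .   .   .   .   .   .   .   .   .   .   .   .   .   .   .   .   .   .   .   .
   .   .   .   .   .   .   .   .   .   .   .   .   .   .   .   .   .   .   .   .   .   .   .
((327.5, 188.5), (37.0, 35.0), 90.0) [[344, 170], [310, 172], [312, 205], [345, 204]]
344 170 [6.46905015e-01 1.44357262e-04] [0.64297464 0.00576884]
310 172 [ 0.60701778 -0.00914704] [ 0.60779701 -0.00242549]
312 205 [ 0.61591765 -0.04952813] [ 0.61564604 -0.03803866]
345 204 [ 0.65615582 -0.04131276] [ 0.65113317 -0.0307933 ]
```

```bash
echo '[[[-0.0033, 0.0068, 0.04, 0, 0, -0.047], [0, 0, 0.05, 0, 0, 0], [0, 0, 0.05, 0, 0, 0], [0, 0, 0.03, 0, 0, 0], [0, 0, 0.021, 0, 0, 0]]]' | python3 -m crank
echo '[[[0, 0, 0, 0, 0, 0], [0, 0, 0, 0, 0, 0]]]' | python3 -m crank 
echo '[[[0, 0, 0, 0, 0, 0], [0, 0, 0, 0, 0, 0], [0, 0, 0, 0, 0, 0], [0, 0, 0, 0, 0, 0], [0, 0, 0, 0, 0, 0]]]' | python3 -m crank 0.015
echo '[[[0, 0, 0, 0, 0, 0]]]' | python3 -m crank 
E=1
```

```text
time_s: 3.32
tool_pos: [0.6307, -0.0249, 0.0494]
orientation: [-0.001, 0.627, 0.779, -0.0]
wrist_force: [0.0, 0.6, -0.7]
grip_width: 0.0857
gripper_force: 0.0
time_s: 3.58
tool_pos: [0.6319, -0.0251, 0.0522]
orientation: [0.0, 0.626, 0.78, 0.0]
wrist_force: [0.1, 0.4, -0.7]
grip_width: 0.0851
gripper_force: 0.0
time_s: 4.2
tool_pos: [0.6315, -0.025, 0.0516]
orientation: [0.0, 0.626, 0.78, 0.0]
wrist_force: [-0.4, 1.0, 3.1]
grip_width: 0.0252
gripper_force: 62.0
time_s: 4.32
tool_pos: [0.6315, -0.025, 0.0516]
orientation: [0.0, 0.626, 0.78, 0.0]
wrist_force: [-1.6, 0.3, 5.6]
grip_width: 0.0253
gripper_force: 62.1
```

```bash
echo '[[[0, 0, -0.03, 0, 0, 0], [0, 0, -0.05, 0, 0, 0], [0, 0, -0.05, 0, 0, 0], [0, 0, -0.04, 0, 0, 0.186], [0, 0, 0, 0, 0, 0.186]]]' | python3 -m crank
echo '[[[0.032, -0.032, 0, 0, 0, 0], [0.032, -0.032, 0, 0, 0, 0], [0.032, -0.032, 0, 0, 0, 0], [0.032, -0.032, 0, 0, 0, 0], [0.032, -0.032, 0, 0, 0, 0]]]' | python3 -m crank
echo '[[[0, 0, 0, 0, 0, 0], [0, 0, 0, 0, 0, 0]]]' | python3 -m crank
python3 - <<'E'
from h import *
w=snap('wrist','w2.png');p,T=tool();print(p,T.round(3),bot.observe()['joint_pos'])
print(proj(w,[.5112,.2478,.06]))
E
```

```text
time_s: 4.95
tool_pos: [0.6326, -0.0252, 0.2246]
orientation: [0.002, 0.761, 0.648, 0.002]
wrist_force: [0.3, 0.2, -1.7]
grip_width: 0.0251
gripper_force: 61.5
time_s: 5.58
tool_pos: [0.4967, 0.1586, 0.2209]
orientation: [-0.0, 0.759, 0.651, -0.0]
wrist_force: [-0.1, 0.6, -0.4]
grip_width: 0.0253
gripper_force: 61.5
time_s: 5.82
tool_pos: [0.4979, 0.1576, 0.2211]
orientation: [0.0, 0.759, 0.651, -0.0]
wrist_force: [-0.2, -1.0, -0.7]
grip_width: 0.025
gripper_force: 61.3
[0.49823862 0.15722545 0.22107274] [[ 0.154  0.988 -0.   ]
 [ 0.988 -0.154 -0.   ]
 [-0.    -0.    -1.   ]] [ 1.45069041e-01  2.18976061e-01 -8.62666061e-02  1.26566448e+00
 -1.82586612e-04  1.87017412e+00]
[321.05889731 103.74540002]
```

View pics/w2.png

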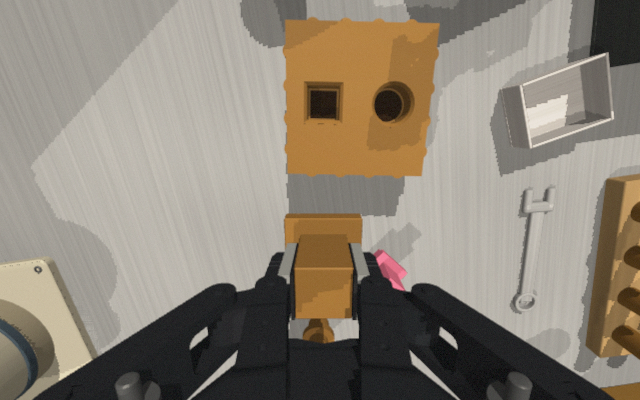

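The mould is ahead with the square hole at about (323,103) and the round hole at (391,103). The core hangs square in the fingers at (323,245), its collar edge at row 215. I zoom in on the hole for the edges.

Run:
```python
from h import *
w=load('wrist');i=w['pixels']
a=cv2.resize(i[75:131,295:351],(400,400),interpolation=cv2.INTER_CUBIC)
b=cv2.resize(i[205:265,280:366],(400,279),interpolation=cv2.INTER_CUBIC);b=cv2.copyMakeBorder(b,0,121,0,0,0)
cv2.imwrite('pics/z.png',np.hstack([a,b])[:,:,::-1])
g=i.sum(2)//3
print('row103',[(c,int(g[99:108,c].mean())) for c in range(300,347)])
print('col323',[(r,int(g[r,318:328].mean())) for r in range(78,128)])
```

```text
row103 [(300, 124), (301, 123), (302, 125), (303, 117), (304, 101), (305, 97), (306, 90), (307, 68), (308, 62), (309, 68), (310, 45), (311, 24), (312, 26), (313, 24), (314, 25), (315, 26), (316, 24), (317, 25), (318, 26), (319, 24), (320, 25), (321, 30), (322, 27), (323, 28), (324, 29), (325, 27), (326, 27), (327, 30), (328, 28), (329, 28), (330, 29), (331, 30), (332, 29), (333, 29), (334, 29), (335, 31), (336, 58), (337, 82), (338, 71), (339, 69), (340, 92), (341, 93), (342, 103), (343, 120), (344, 126), (345, 124), (346, 125)]
col323 [(78, 126), (79, 126), (80, 125), (81, 105), (82, 80), (83, 72), (84, 73), (85, 63), (86, 57), (87, 54), (88, 67), (89, 82), (90, 64), (91, 37), (92, 29), (93, 28), (94, 28), (95, 29), (96, 29), (97, 26), (98, 28), (99, 26), (100, 28), (101, 26), (102, 27), (103, 28), (104, 28), (105, 28), (106, 28), (107, 26), (108, 25), (109, 27), (110, 27), (111, 26), (112, 23), (113, 25), (114, 25), (115, 30), (116, 33), (117, 35), (118, 76), (119, 105), (120, 117), (121, 119), (122, 120), (123, 107), (124, 116), (125, 122), (126, 123), (127, 124)]
```

View pics/z.png

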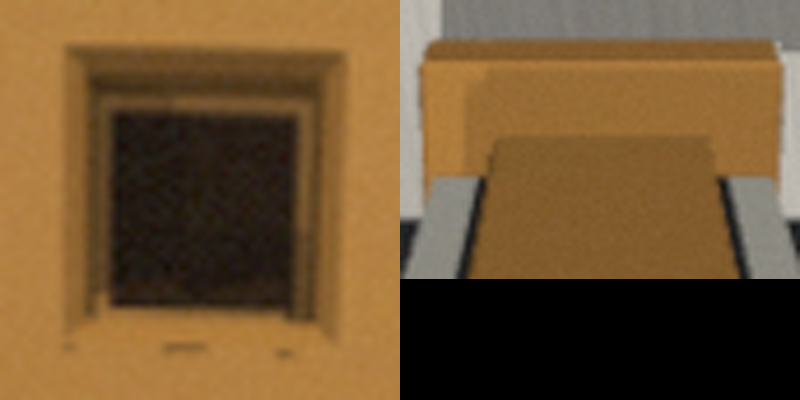

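Run:
```python
from h import *
w=load('wrist');p,T=tool()
f=lambda x,y:(295+(x+.5)*.14-.5,75+(y+.5)*.14-.5)
P=[onz(w,*f(*q),.06)[:2] for q in((65,45),(347,52),(65,343),(335,353))]
for i,j in((0,1),(2,3),(2,0),(3,1)):
    d=P[j]-P[i];print(np.hypot(*d)*1e3,np.degrees(np.arctan2(d[1],d[0])))
print(P,'c',np.mean(P,0))
e=[(303.5,103),(342.3,103),(323,81.2),(323,123.2)]
Q=[onz(w,*q,.06)[:2] for q in e];print('edges c',(Q[0]+Q[1])/2,(Q[2]+Q[3])/2)
# mould outline for yaw
i=w['pixels'];h=cv2.cvtColor(i,cv2.COLOR_RGB2HSV);m=((h[...,0]<22)&(h[...,1]>130)).astype(np.uint8);m[190:]=0;m[:,450:]=0
c=max(cv2.findContours(m,0,1)[0],key=cv2.contourArea);print(cv2.minAreaRect(c))
# round hole dark centroid vs square
print('tool yaw',np.degrees(np.arctan2(T[1,0],T[0,0])))
# collar top front edge : rows (425,62)-(778,60) in crop scale 86/400, height: foot z = tcp-.0516 -> collar top +.034
z=p[2]-.0516+.034
g=lambda x,y:(280+(x-400+.5)*.215-.5,205+(y+.5)*.215-.5)
A=onz(w,*g(423,62),z);B=onz(w,*g(780,62),z);d=B-A;print('collar',np.linalg.norm(d),np.degrees(np.arctan2(d[1],d[0])),(A+B)/2, T.T@((A+B)/2-p))
```

```text
37.58223445240806 -10.127559783533352
37.427895735058634 -10.849776457663392
38.04498109270961 80.07863214613637
38.5165084735331 79.84209562340492
[array([0.4980367 , 0.27057662]), array([0.53503336, 0.26396815]), array([0.49148169, 0.2331006 ]), array([0.52824052, 0.22605537])] c [0.51319807 0.24842518]
edges c [0.51307207 0.24819925] [0.5132227  0.24853595]
((359.4696960449219, 97.2275390625), (154.6428680419922, 158.27389526367188), 1.005086064338684)
tool yaw 81.15876075606482
collar 0.042436271693475185 -8.813707970132233 [0.50255793 0.17945727 0.20347274] [0.02263516 0.00085194 0.01759527]
```

```bash
echo '[[[0.03, 0, 0, 0, 0, 0], [0.03, 0, 0, 0, 0, 0], [0.0318, 0, 0, 0, 0, 0], [0, 0, 0, 0, 0, 0.023], [0, 0, 0, 0, 0, 0]]]' | python3 -m crank
echo '[[[0, 0, 0.04, 0, 0, 0], [0, 0, 0.04, 0, 0, 0], [0, 0, 0.019, 0, 0, 0], [0, 0, 0, 0, 0, 0], [0, 0, 0, 0, 0, 0]]]' | python3 -m crank
python3 - <<'E'
from h import *
p,T=tool();print(p,np.degrees(np.arctan2(T[1,0],T[0,0])),T.T@(np.array([.5123,.2479,p[2]])-p))
E
```

```text
time_s: 6.5
tool_pos: [0.5123, 0.2474, 0.2208]
orientation: [-0.0, 0.767, 0.641, -0.001]
wrist_force: [-0.1, 0.5, -1.0]
grip_width: 0.0253
gripper_force: 61.3
time_s: 7.12
tool_pos: [0.5126, 0.2478, 0.1234]
orientation: [0.0, 0.767, 0.642, 0.001]
wrist_force: [-0.1, 0.3, -1.5]
grip_width: 0.025
gripper_force: 61.5
[0.51260066 0.24780795 0.12335186] 79.80950613189674 [ 3.74070353e-05 -3.12200834e-04 -3.62810209e-07]
```

```bash
echo '[[[0, 0, 0.008, 0, 0, 0], [0, 0, 0.006, 0, 0, 0], [0, 0, 0.006, 0, 0, 0], [0, 0, 0, 0, 0, 0]]]' | python3 -m crank
echo '[[[0, 0, 0.006, 0, 0, 0], [0, 0, 0.006, 0, 0, 0], [0, 0, 0, 0, 0, 0]]]' | python3 -m crank
```

```text
time_s: 7.62
tool_pos: [0.5116, 0.2483, 0.1017]
orientation: [-0.0, 0.767, 0.642, -0.0]
wrist_force: [-0.1, -0.3, -0.3]
grip_width: 0.0254
gripper_force: 61.5
time_s: 8.0
tool_pos: [0.5116, 0.2482, 0.0897]
orientation: [-0.0, 0.767, 0.642, -0.0]
wrist_force: [-0.7, -0.2, -1.1]
grip_width: 0.0253
gripper_force: 61.5
```

```bash
echo '[[[0, 0, 0.004, 0, 0, 0], [0, 0, 0.002, 0, 0, 0], [0, 0, 0, 0, 0, 0]]]' | python3 -m crank
echo '[[[0, 0, 0.0015, 0, 0, 0], [0, 0, 0, 0, 0, 0]]]' | python3 -m crank
```

```text
time_s: 8.38
tool_pos: [0.5121, 0.2485, 0.0875]
orientation: [0.001, 0.767, 0.642, 0.001]
wrist_force: [-10.5, -3.1, 29.4]
grip_width: 0.0252
gripper_force: 65.4
time_s: 8.62
tool_pos: [0.5121, 0.2485, 0.0874]
orientation: [0.001, 0.767, 0.642, 0.002]
wrist_force: [-15.4, -5.2, 43.5]
grip_width: 0.0254
gripper_force: 67.5
```

Stopped at TCP 0.0875. Home is 0.036 (60-24) + 0.0516 = 0.0876, so the collar is on the mould. I relax the push, release and look.

```bash
echo '[[[0, 0, -0.0032, 0, 0, 0], [0, 0, 0, 0, 0, 0]]]' | python3 -m crank
echo '[[[0, 0, 0, 0, 0, 0], [0, 0, 0, 0, 0, 0], [0, 0, 0, 0, 0, 0], [0, 0, 0, 0, 0, 0]]]' | python3 -m crank .085
echo '[[[0, 0, -0.03, 0, 0, 0], [0, 0, -0.05, 0, 0, 0], [0, 0, -0.05, 0, 0, 0], [-0.04, 0, -0.03, 0, 0, 0], [-0.04, 0, 0, 0, 0, 0]]]' | python3 -m crank
echo '[[[0, 0, 0, 0, 0, 0]]]' | python3 -m crank
python3 - <<'E'
from h import *
w=snap('wrist');s=snap('scene');p,T=tool();print(p,bot.observe()['joint_pos'].round(3));c=np.array([.5123,.248])
u,v=proj(w,[*c,.1]).astype(int);print(u,v,proj(w,[*c,.11]),proj(s,[*c,.11]),proj(s,[*c,.07]))
i=w['pixels'];x0,y0=max(u-50,0),max(v-40,0)
a=cv2.resize(i[y0:y0+100,x0:x0+100],(400,400),interpolation=cv2.INTER_CUBIC)
u,v=proj(s,[*c,.08]).astype(int);x1,y1=u-40,v-40;print(x0,y0,x1,y1)
b=cv2.resize(s['pixels'][y1:y1+80,x1:x1+80],(400,400),interpolation=cv2.INTER_CUBIC)
cv2.imwrite('pics/seat.png',np.hstack([a,b])[:,:,::-1])
E
```

```text
time_s: 8.88
tool_pos: [0.5123, 0.2485, 0.0876]
orientation: [0.0, 0.767, 0.642, 0.001]
wrist_force: [-6.3, -0.8, 16.5]
grip_width: 0.0249
gripper_force: 64.0
time_s: 9.38
tool_pos: [0.5119, 0.2483, 0.0857]
orientation: [-0.0, 0.767, 0.642, -0.0]
wrist_force: [-0.8, -0.2, 0.1]
grip_width: 0.085
gripper_force: 0.0
time_s: 10.0
tool_pos: [0.4986, 0.1692, 0.2484]
orientation: [0.001, 0.766, 0.642, 0.002]
wrist_force: [0.8, -0.6, 0.7]
grip_width: 0.0849
gripper_force: 0.0
time_s: 10.12
tool_pos: [0.4976, 0.1678, 0.2466]
orientation: [0.0, 0.768, 0.641, 0.0]
wrist_force: [-0.0, -0.4, 0.5]
grip_width: 0.0852
gripper_force: 0.0
[0.49791722 0.16940516 0.24599426] [ 0.168  0.216 -0.026  1.328  0.     1.917]
321 113 [321.70791251 113.27051151] [363.22534809 127.33381524] [361.98109491 138.21638369]
271 73 322 95
```

View pics/seat.png

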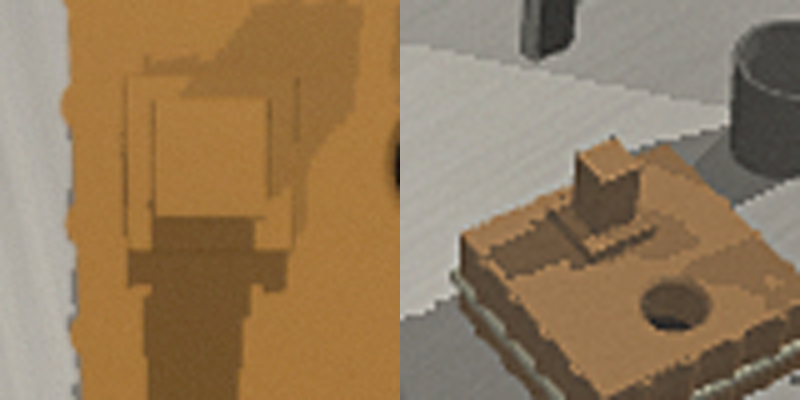

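Core seated: the collar lies flat on the mould, at crop (210,160) in the wrist view and (610,200) in the scene view. Now to the tray.

```bash
echo '[[[-0.05, 0.008, 0, 0, 0, 0], [-0.051, 0.008, 0, 0, 0, 0], [-0.051, 0.008, 0, 0, 0, 0], [-0.051, 0.008, 0, 0, 0, 0], [-0.051, 0.008, 0, 0, 0, 0]]]' | python3 -m crank
echo '[[[-0.051, 0.008, 0, 0, 0, 0], [-0.051, 0.008, 0, 0, 0, 0], [-0.051, 0.007, 0, 0, 0, 0], [-0.051, 0.007, 0, 0, 0, 0], [-0.051, 0.007, 0, 0, 0, 0]]]' | python3 -m crank
echo '[[[0, 0, 0, 0, 0, -0.158], [0, 0, 0, 0, 0, -0.158], [0, 0, 0, 0, 0, -0.158], [0, 0, 0, 0, 0, -0.158], [-0.03, 0, 0, 0, 0, -0.158]]]' | python3 -m crank
echo '[[[0, 0, 0, 0, 0, 0], [0, 0, 0, 0, 0, 0]]]' | python3 -m crank
python3 - <<'E'
from h import *
w=snap('wrist','w3.png');p,T=tool();print(p,np.degrees(np.arctan2(T[1,0],T[0,0])),bot.observe()['joint_pos'].round(3))
print(proj(w,[.484,-.344,.07]),proj(w,[.457,-.306,.022]))
E
```

```text
time_s: 10.85
tool_pos: [0.4928, -0.0883, 0.2456]
orientation: [-0.0, 0.766, 0.642, 0.0]
wrist_force: [0.6, 0.5, 0.6]
grip_width: 0.085
gripper_force: 0.0
time_s: 11.48
tool_pos: [0.4847, -0.3461, 0.2454]
orientation: [-0.0, 0.766, 0.642, 0.0]
wrist_force: [0.8, -0.3, 1.1]
grip_width: 0.085
gripper_force: 0.0
time_s: 12.1
tool_pos: [0.4981, -0.3705, 0.2462]
orientation: [-0.0, 0.457, 0.889, 0.0]
wrist_force: [1.5, -0.2, 0.9]
grip_width: 0.085
gripper_force: 0.0
time_s: 12.35
tool_pos: [0.4975, -0.3712, 0.2453]
orientation: [-0.001, 0.461, 0.887, 0.0]
wrist_force: [0.2, 0.2, -0.3]
grip_width: 0.085
gripper_force: 0.0
[ 0.49738976 -0.37115632  0.24559664] 125.05781093650532 [-0.776  0.382  0.21   1.4    0.     0.183]
[325.97342832 163.88652454] [325.44724458 119.49258324]
```

View pics/w3.png

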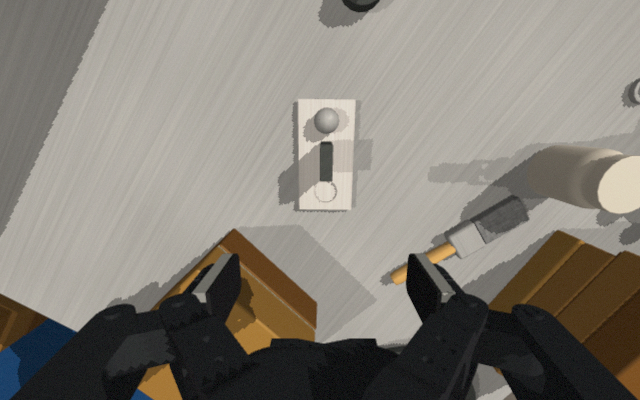

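Tray in the wrist view: plate corners about (299,99), (356,99), (352,210), (300,211); ball (327,120); dark fin (326,162); empty pocket (325,191). The nearby box and brush are clear of it.

Run:
```python
from h import *
w=load('wrist');i=w['pixels'];p,T=tool()
g=i.astype(int).sum(2)//3
roi=np.zeros_like(g,np.uint8);roi[85:225,285:370]=1
hsv=cv2.cvtColor(i,cv2.COLOR_RGB2HSV)
d=((g<70)&(roi>0)).astype(np.uint8)
c=max(cv2.findContours(d,0,1)[0],key=cv2.contourArea);print('fin',cv2.minAreaRect(c),cv2.boundingRect(c),cv2.approxPolyDP(c,2,True)[:,0].tolist())
for r in (106,150,170,200): print(r,[int(x) for x in g[r,292:364]])
print('col308',[int(x) for x in g[92:220,308]])
cor=[(299,99),(356,99),(352,210),(300,211)]
P=[onz(w,*q,.01)[:2] for q in cor];print(np.round(P,4),np.mean(P,0),[np.linalg.norm(P[k]-P[(k+1)%4]) for k in range(4)])
for a,b in((3,0),(2,1)):
    v=P[b]-P[a];print(np.degrees(np.arctan2(v[1],v[0])))
print('ball',onz(w,327,120,.022),'empty',onz(w,325.5,191,.007))
```

```text
fin ((326.0, 143.5), (3.0, 10.0), 90.0) (321, 142, 11, 4) [[321, 143], [331, 144]]
106 [157, 126, 114, 113, 113, 131, 183, 211, 210, 212, 213, 210, 210, 212, 210, 213, 215, 212, 210, 211, 212, 216, 212, 213, 212, 215, 211, 212, 208, 209, 215, 212, 211, 215, 215, 214, 216, 212, 215, 215, 214, 218, 216, 212, 213, 216, 212, 209, 214, 218, 217, 215, 215, 214, 213, 217, 216, 214, 216, 214, 212, 214, 204, 177, 148, 148, 144, 145, 148, 165, 174, 171]
150 [155, 113, 113, 114, 116, 109, 150, 208, 208, 210, 209, 206, 211, 213, 214, 212, 216, 213, 194, 144, 148, 148, 141, 146, 147, 149, 146, 133, 71, 78, 78, 79, 79, 78, 80, 78, 73, 74, 79, 77, 96, 149, 186, 188, 189, 185, 184, 187, 188, 191, 192, 189, 184, 188, 192, 186, 184, 185, 186, 188, 182, 165, 143, 149, 151, 151, 149, 151, 151, 155, 156, 149]
170 [116, 116, 114, 116, 112, 112, 120, 139, 143, 140, 143, 143, 144, 147, 146, 147, 149, 147, 144, 146, 146, 147, 146, 145, 148, 145, 150, 128, 77, 78, 74, 75, 76, 73, 74, 76, 73, 74, 74, 76, 125, 187, 186, 188, 185, 184, 185, 187, 188, 191, 186, 185, 188, 191, 187, 185, 183, 186, 187, 182, 174, 15
[... 723 characters left out ...]
5, 205, 166, 147, 148, 148, 148, 151, 148, 147, 148, 149, 149, 150, 149, 148, 149, 147, 150, 149, 147, 146, 145, 147, 146, 149, 148, 149, 146, 146, 148, 150, 147, 148, 145, 147, 146, 147, 166, 203, 211, 212, 213, 210, 213, 210, 210, 212, 212, 208, 211, 210, 210, 208, 209, 208, 208, 211, 166, 124, 130, 161, 170, 168, 170, 171, 170, 171, 167]
[[ 0.417  -0.3048]
 [ 0.4736 -0.2651]
 [ 0.5536 -0.3808]
 [ 0.4969 -0.4223]] [ 0.48528501 -0.34323731] [np.float64(0.06916412808920057), np.float64(0.1406891288901892), np.float64(0.0703399659824056), np.float64(0.14212065661423434)]
124.1927157158502
124.65746433495482
ball [ 0.45885614 -0.30540844  0.022     ] empty [ 0.50957817 -0.38038965  0.007     ]
```

```bash
echo '[[[0.015, 0.0028, 0, 0, 0, 0.011], [0.0151, 0.0027, 0, 0, 0, 0], [0, 0, 0.05, 0, 0, 0], [0, 0, 0.05, 0, 0, 0], [0, 0, 0.05, 0, 0, 0]]]' | python3 -m crank
echo '[[[0, 0, 0.03, 0, 0, 0], [0, 0, 0.015, 0, 0, 0], [0, 0, 0.0086, 0, 0, 0], [0, 0, 0, 0, 0, 0], [0, 0, 0, 0, 0, 0]]]' | python3 -m crank
echo '[[[0, 0, 0, 0, 0, 0], [0, 0, 0, 0, 0, 0], [0, 0, 0, 0, 0, 0], [0, 0, 0, 0, 0, 0], [0, 0, 0, 0, 0, 0]]]' | python3 -m crank .005
echo '[[[0, 0, 0, 0, 0, 0], [0, 0, 0, 0, 0, 0]]]' | python3 -m crank
python3 - <<'E'
from h import *
w=snap('wrist','w4.png');p,T=tool();print(p,T.round(4));np.save('grab.npy',p)
E
```

```text
time_s: 13.02
tool_pos: [0.484, -0.3428, 0.0955]
orientation: [0.001, 0.466, 0.885, -0.0]
wrist_force: [0.6, -0.1, -0.1]
grip_width: 0.085
gripper_force: 0.0
time_s: 13.65
tool_pos: [0.485, -0.3445, 0.0435]
orientation: [0.001, 0.466, 0.885, -0.0]
wrist_force: [-1.4, -0.4, 0.1]
grip_width: 0.085
gripper_force: 0.0
time_s: 14.28
tool_pos: [0.4845, -0.3443, 0.0426]
orientation: [0.0, 0.466, 0.885, -0.0]
wrist_force: [-0.8, -0.8, 2.5]
grip_width: 0.0135
gripper_force: 59.4
time_s: 14.52
tool_pos: [0.4845, -0.3443, 0.0426]
orientation: [0.0, 0.466, 0.885, -0.0]
wrist_force: [-2.5, -1.4, 3.9]
grip_width: 0.0133
gripper_force: 59.5
[ 0.48445771 -0.34435309  0.04256587] [[-5.661e-01  8.243e-01 -0.000e+00]
 [ 8.243e-01  5.661e-01 -5.000e-04]
 [-4.000e-04 -3.000e-04 -1.000e+00]]
```

View pics/w4.png

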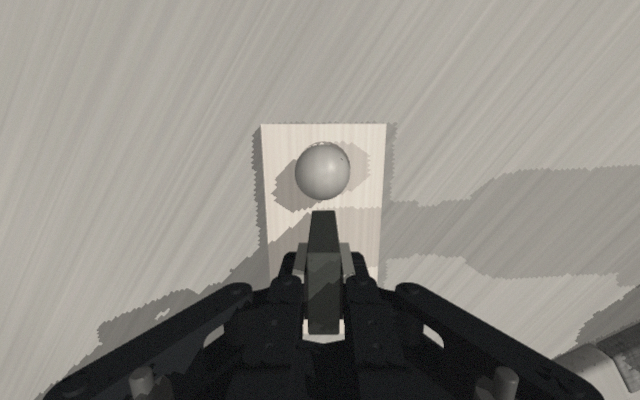

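Tray gripped by the fin, ball in its pocket at (322,170). Lift gently and check.

```bash
python3 - <<'E'
from h import *
w=load('wrist');p,T=tool();print('ball off tool',T.T@(onz(w,322.5,170.5,.022)-p))
E
echo '[[[0, 0, -0.005, 0, 0, 0], [0, 0, -0.01, 0, 0, 0], [0, 0, -0.016, 0, 0, 0], [0, 0, -0.022, 0, 0, 0], [0, 0, -0.022, 0, 0, 0]]]' | python3 -m crank
echo '[[[0, 0, -0.022, 0, 0, 0], [0, 0, -0.022, 0, 0, 0], [0, 0, -0.022, 0, 0, 0], [0, 0, -0.019, 0, 0, 0], [0, 0, -0.015, 0, 0, 0]]]' | python3 -m crank
echo '[[[0, 0, -0.01, 0, 0, 0], [0, 0, -0.005, 0, 0, 0], [0, 0, 0, 0, 0, 0], [0, 0, 0, 0, 0, 0]]]' | python3 -m crank
python3 - <<'E'
from h import *
w=snap('wrist');p,T=tool();print(p,T.round(4))
i=cv2.cvtColor(w['pixels'],cv2.COLOR_RGB2GRAY)
a=dict(np.load('wrist.npz'))['pixels'];b=cv2.cvtColor(cv2.imread('pics/w4.png'),cv2.COLOR_BGR2GRAY)
for g in(b,i):
    c=cv2.HoughCircles(cv2.GaussianBlur(g,(5,5),1)[120:230,260:390],cv2.HOUGH_GRADIENT,1,50,param1=80,param2=12,minRadius=22,maxRadius=33);print(None if c is None else c[0][0]+[260,120,0])
# level: scene-plate far edge row
print([int(x) for x in b[118:130,300]],[int(x) for x in i[118:130,300]],[int(x) for x in i[118:130,350]],[int(x) for x in b[118:130,350]])
E
```

```text
ball off tool [0.04700187 0.00124121 0.02054882]
time_s: 15.2
tool_pos: [0.4846, -0.3441, 0.119]
orientation: [0.0, 0.466, 0.885, -0.0]
wrist_force: [0.0, -0.1, -6.0]
grip_width: 0.0136
gripper_force: 58.4
time_s: 15.82
tool_pos: [0.4846, -0.344, 0.2191]
orientation: [0.001, 0.466, 0.885, -0.0]
wrist_force: [0.1, -0.2, -5.4]
grip_width: 0.0134
gripper_force: 58.4
time_s: 16.32
tool_pos: [0.4844, -0.344, 0.2317]
orientation: [-0.001, 0.466, 0.885, 0.0]
wrist_force: [-0.8, 0.3, -4.0]
grip_width: 0.0131
gripper_force: 58.4
[ 0.48440681 -0.34397748  0.23171731] [[-5.663e-01  8.242e-01 -8.000e-04]
 [ 8.242e-01  5.663e-01  8.000e-04]
 [ 1.100e-03 -2.000e-04 -1.000e+00]]
[321.5        171.5         27.89999962]
[321.5        171.5         27.89999962]
[165, 164, 165, 162, 158, 160, 198, 212, 211, 211, 213, 213] [176, 177, 179, 181, 177, 184, 211, 221, 220, 221, 222, 219] [179, 181, 183, 181, 177, 188, 212, 220, 221, 219, 221, 220] [165, 167, 161, 162, 154, 170, 200, 213, 212, 214, 213, 214]
```

Ball and plate edge are unchanged in the view, so nothing slipped and the tray is level. Now the traverse.

```bash
echo '[[[0.0046, 0.0039, 0, 0, 0, 0], [0.0092, 0.0077, 0, 0, 0, 0], [0.0138, 0.0116, 0, 0, 0, 0], [0.0184, 0.0155, 0, 0, 0, 0], [0.0184, 0.0155, 0, 0, 0, 0]]]' | python3 -m crank | sed -n 1,2p
echo '[[[0.0184, 0.0155, 0, 0, 0, 0], [0.0184, 0.0155, 0, 0, 0, 0], [0.0184, 0.0155, 0, 0, 0, 0], [0.0184, 0.0155, 0, 0, 0, 0], [0.0184, 0.0155, 0, 0, 0, 0]]]' | python3 -m crank| sed -n 1,2p
echo '[[[0.0184, 0.0155, 0, 0, 0, 0], [0.0184, 0.0155, 0, 0, 0, 0], [0.0184, 0.0155, 0, 0, 0, 0], [0.0184, 0.0155, 0, 0, 0, 0], [0.0184, 0.0155, 0, 0, 0, 0]]]' | python3 -m crank| sed -n 1,2p
echo '[[[0.0184, 0.0155, 0, 0, 0, 0], [0.0184, 0.0155, 0, 0, 0, 0], [0.0184, 0.0155, 0, 0, 0, 0], [0.0184, 0.0155, 0, 0, 0, 0], [0.0184, 0.0155, 0, 0, 0, 0]]]' | python3 -m crank| sed -n 1,2p
echo '[[[0.0184, 0.0155, 0, 0, 0, 0], [0.0184, 0.0155, 0, 0, 0, 0], [0.0184, 0.0155, 0, 0, 0, 0], [0.0138, 0.0116, 0, 0, 0, 0], [0.0092, 0.0077, 0, 0, 0, 0]]]' | python3 -m crank| sed -n 1,2p
echo '[[[0.0046, 0.0039, 0, 0, 0, 0], [0.0034, 0.0017, 0, 0, 0, 0], [0, 0, 0, 0, 0, 0], [0, 0, 0, 0, 0, 0], [0, 0, 0, 0, 0, 0]]]' | python3 -m crank
python3 - <<'E'
from h import *
w=snap('wrist');s=snap('scene');t=snap('top');p,T=tool();print(p,T.round(4))
i=cv2.cvtColor(w['pixels'],cv2.COLOR_RGB2GRAY)
c=cv2.HoughCircles(cv2.GaussianBlur(i,(5,5),1)[120:230,260:390],cv2.HOUGH_GRADIENT,1,50,param1=80,param2=12,minRadius=22,maxRadius=33);print(None if c is None else c[0][0]+[260,120,0])
u,v=(c[0][0]+[260,120,0])[:2];b=onz(w,u,v,p[2]-.0426+.022);print('ball',b,'err to core',b[:2]-[.5121,.2484])
print('scene ball',proj(s,b),'core top',proj(s,[.5121,.2484,.11]),'top ball',proj(t,b))
x,y=[int(k) for k in proj(s,b)];a=cv2.resize(s['pixels'][max(y-50,0):max(y-50,0)+120,x-60:x+60],(400,400),interpolation=cv2.INTER_CUBIC)
x2,y2=[int(k) for k in proj(t,b)];d=cv2.resize(t['pixels'][y2-40:y2+40,x2-40:x2+40],(400,400),interpolation=cv2.INTER_CUBIC)
print(x-60,max(y-50,0),x2-40,y2-40)
cv2.imwrite('pics/end.png',np.hstack([a,d])[:,:,::-1])
E
```

```text
time_s: 17.0
tool_pos: [0.4928, -0.2582, 0.2325]
time_s: 17.62
tool_pos: [0.5044, -0.1385, 0.2326]
time_s: 18.25
tool_pos: [0.5158, -0.0188, 0.2326]
time_s: 18.88
tool_pos: [0.5273, 0.1008, 0.2326]
time_s: 19.5
tool_pos: [0.5376, 0.2019, 0.2324]
time_s: 20.12
tool_pos: [0.5382, 0.2099, 0.2324]
orientation: [0.0, 0.466, 0.885, -0.0]
wrist_force: [0.7, 0.1, -5.1]
grip_width: 0.0132
gripper_force: 58.6
[0.53814542 0.21008441 0.232438  ] [[-5.660e-01  8.244e-01  1.000e-04]
 [ 8.244e-01  5.660e-01  0.000e+00]
 [-1.000e-04  1.000e-04 -1.000e+00]]
[328.5        163.5         30.10000038]
ball [0.51310634 0.25424495 0.211838  ] err to core [0.00100634 0.00584495]
scene ball [368.83763399  95.16561234] core top [363.27912828 127.22632091] top ball [224.1541866  230.22218939]
308 45 184 190
```

View pics/end.png

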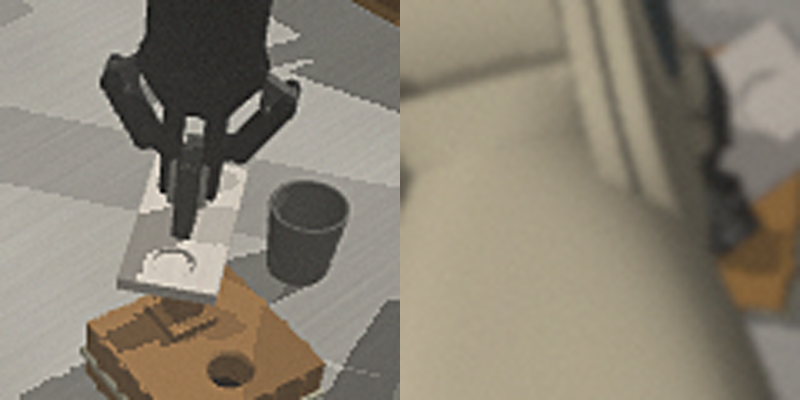

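The scene crop shows the tray above the mould, with the empty pocket near at (170,262) and the ball end hidden behind the gripper. I check the ball in the wrist view.

Run:
```python
from h import *
w=load('wrist');cv2.imwrite('pics/w5.png',cv2.resize(w['pixels'][90:250,240:410],(510,480))[:,:,::-1])
```

```text
(no output)
```

View pics/w5.png

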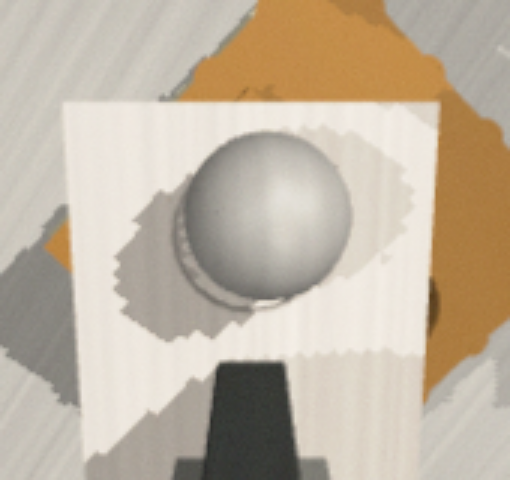

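The ball is in its pocket, rolled to the pocket's far side; its centre is at (329,162). I creep back to centre the ball over the core.

```bash
echo '[[[-0.001, -0.0007, 0, 0, 0, 0], [-0.001, -0.0007, 0, 0, 0, 0], [-0.001, -0.0007, 0, 0, 0, 0], [-0.001, -0.0007, 0, 0, 0, 0], [-0.001, -0.0007, 0, 0, 0, 0]]]' | python3 -m crank | sed -n 1,2p
echo '[[[0, 0, 0, 0, 0, 0], [0, 0, 0, 0, 0, 0], [0, 0, 0, 0, 0, 0], [0, 0, 0, 0, 0, 0], [0, 0, 0, 0, 0, 0]]]' | python3 -m crank
cat > ball.py <<'E'
from h import *
w=snap('wrist');p,T=tool();i=cv2.cvtColor(w['pixels'],cv2.COLOR_RGB2GRAY)
for q in (12,20):
    c=cv2.HoughCircles(cv2.GaussianBlur(i,(5,5),1)[120:230,260:390],cv2.HOUGH_GRADIENT,1,50,param1=80,param2=q,minRadius=25,maxRadius=30)
    if c is None: continue
    u,v,r=c[0][0]+[260,120,0];b=onz(w,u,v,p[2]-.0426+.022);print(u,v,r,'off tool',(T.T@(b-p)).round(4),'err',b[:2]-[.5121,.2484])
cv2.imwrite('pics/last.png',cv2.resize(w['pixels'][90:250,240:410],(510,480))[:,:,::-1])
print(p,T[2].round(4))
E
python3 ball.py
```

```text
time_s: 20.9
tool_pos: [0.538, 0.2041, 0.2324]
time_s: 21.52
tool_pos: [0.538, 0.2042, 0.2324]
orientation: [-0.0, 0.466, 0.885, -0.0]
wrist_force: [-0.2, -0.4, -4.6]
grip_width: 0.0129
gripper_force: 58.6
329.5 161.5 28.200000762939453 off tool [0.0518 0.0049 0.0206] err [0.00069715 0.00129591]
329.5 161.5 28.200000762939453 off tool [0.0518 0.0049 0.0206] err [0.00069715 0.00129591]
[0.53806819 0.20419734 0.23239768] [-0.e+00  1.e-04 -1.e+00]
```

View pics/last.png

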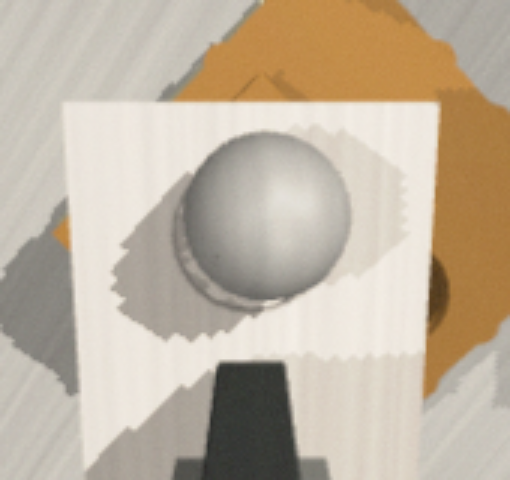

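The ball sits in its pocket (crop 267,215), about 1.5 mm from the core's axis; the tray is level, still, and about 80 mm clear.

```bash
python3 -c "
from bench import bot
print(bot.finish_job())"
```

```text
the job is handed in; nothing more can be done
None
```

The job is handed in at about 21.6 s: the square core is fully home and released, and the arm is holding the tray level and still, with the ball in its pocket about 1.5 mm from straight above the core and the tray about 80 mm clear of its top; the result was not reported back.

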